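Hang up the ring bracket and lay the conduit fittings in the tray, hubs one way

TASK

The ring bracket standing in the cardboard tray is in the way: first take it out and hang it by its ring on the hook of the stand, and let go of it. Then lay the three conduit fittings flat in the tray, one in each lane and lengthwise along it, covers up, all with their threaded hub end towards the tray's tall end. Do not shift or upset the other things on the table.

Things in the scene. Friction and masses are not known exactly. Their poses are not given: they have to be found in the camera images.
- tray: low cardboard tray, fixed, in mm: 210 long (x), 242 wide (y), floor 4 thick, walls 5 thick. Sides and one end 24 high; the tall end (+x) 56 high with a dark hand slot. Two dividers along x (4 thick, 14 high, at y = -38, +38) make three lanes 200 mm long: middle 72 wide, centre y = 0; outer 76 wide, centres y = -77, +77. Origin: centre of underside, z up
- hook: dark steel stand, fixed, in mm: round foot 100 across, 12 high; post 16 across, 210 high; one level round bar 10 across, its axis 190 above the table, from the post along the stand's -x for 78, then bending up to a tip 94 from the post axis, tip top 217 above the table. Origin: centre of the foot's underside; z up
- bracket: steel ring bracket, upright, starts in the middle lane, 128 mm high, 220 g: foot 54 across, 6 thick; stem 14 across; 12-sided band ring in its y-z plane, 55 inside, 65 outside, 14 wide along x, centre 68 up, ears to 45 each side; boss on top 18 across, 99 to 128 up, to grip. x: axis of the ring's opening (half a turn alike). Origin: centre of the foot's underside
- bracket_eye (a point): centre of the ring's opening, 68 mm above the bracket's underside on its axis; on the hook it comes to rest about 23.5 mm below the axis of the bar
- fitting_a: oblong aluminium conduit fitting on its flat back, 120 mm long, 36 wide, 34 high, 250 g: a box 90 long with a flat grey screwed cover on top and, on ONE end only, a round threaded hub 26 across, 30 long, axis 16 up. Origin: middle of the 120 length, at the underside; x towards the hub (box x -60 to +30, hub +30 to +60), z up through the cover. All three alike
- fitting_b: oblong aluminium conduit fitting on its flat back, 120 mm long, 36 wide, 34 high, 250 g: a box 90 long with a flat grey screwed cover on top and, on ONE end only, a round threaded hub 26 across, 30 long, axis 16 up. Origin: middle of the 120 length, at the underside; x towards the hub (box x -60 to +30, hub +30 to +60), z up through the cover. All three alike
- fitting_c: oblong aluminium conduit fitting on its flat back, 120 mm long, 36 wide, 34 high, 250 g: a box 90 long with a flat grey screwed cover on top and, on ONE end only, a round threaded hub 26 across, 30 long, axis 16 up. Origin: middle of the 120 length, at the underside; x towards the hub (box x -60 to +30, hub +30 to +60), z up through the cover. All three alike
- fitting_a_hub (a point): middle of the outer end face of the hub of fitting_a
- fitting_b_hub (a point): middle of the outer end face of the hub of fitting_b
- fitting_c_hub (a point): middle of the outer end face of the hub of fitting_c
- coupling_a: bystander: upright steel pipe coupling, 44 mm in diameter, 45 high; origin at its underside
- coupling_b: bystander: upright steel pipe coupling, 52 mm in diameter, 50 high; origin at its underside
- elbow: bystander: steel pipe elbow standing on one mouth, about 64 mm high; origin at its underside
- square_box: bystander: open square steel junction box, 80 by 80 mm, 40 high; origin at its underside
- jar: bystander: closed jar, 64 mm in diameter, 85 high; origin at its underside
- reducer: bystander: stepped steel pipe reducer, 52 mm in diameter, 50 high; origin at its underside
- screwdriver: bystander: screwdriver 200 mm long with a black handle, lying on the table

How it is judged:
By the outcome, as a careful person would: the job done as asked, in the order asked, and still so for the second after the job is handed in, with the robot touching nothing.
It also fails if it takes over 72 s, if anything falls off the work surface, if the arm or the gripper's body presses on something with over 40 N, if the wrist force passes 120 N, or if a joint passes its speed limit or range.

ROBOT

A 7-joint arm with a two-finger parallel gripper is mounted at the origin on the work surface. World frame = base frame: x ahead of the robot, y to its left, z up, the work surface at z = 0. Lengths are in m, angles in rad, forces in N, time in s.
With the tool pointing down it reaches from about 0.425 to 0.825 m from the base axis. Payload 3.6 kg.
Tool frame: the origin (TCP) lies where the fingers leave the gripper's body, on its centre line; the fingertips stand 73 mm ahead of it and the grasp point (between the pads) lies 54 mm ahead of it; z points along the fingers, y is the line along which they close (so a half turn about z gives the same grasp; the last joint's range is limited). The gripper opens to 85 mm and grips with 20 to 120 N. Pads are 22 mm wide; open, the fingers measure 114 mm over their backs; the gripper's body (76 mm by 85 mm) begins 54 mm behind the grasp point. The pads swing forward as they close: fully open they stand 13 mm farther back than shut.
Start: joints at [1.153, 0.615, -0.013, 1.423, 0.008, 1.103, -0.04], TCP at [0.248, -0.601, 0.304] pointing down, gripper open.
Joint ranges: [-3.12, 3.12], [-0.3, 2.06], [-1.34, 1.32], [0.26, 2.42], [-1.36, 4.5], [0.01, 1.98], [-2.84, 2.84]. Speed limits (rad/s): [2.79, 2.79, 3.14, 3.14, 3.14, 3.14, 3.14].

INTERFACE

Orientations are given as a unit quaternion [x, y, z, w].
In Python, from station import arm, snapshot, camera_info, ticket gives the robot as it stands. Calls block until the motion is done:
- arm.movep(position, orientation): joint-space move of the TCP to a pose.
- arm.line_to(position, velocity=0.15, ori=None): straight line of the TCP; ori=None keeps the orientation; velocity is the mean speed in m/s.
- arm.move_j(angles): joint-space move.
- arm.move_gripper(opening, effort=None): opening from 0.0 (shut) to 1.0 (fully open); effort is the grip in N (None keeps the last); returns when the fingers have stopped.
- arm.pause(seconds).
- arm.ik(position, orientation): joint angles nearest the present ones, or None.
- snapshot(name): name is "scene" or "top"; returns the picture (400x640x3 uint8, blue, green, red); there is no depth.
- camera_info(name): a dict with "fx", "fy", "cx", "cy" (pixels), "dist_coeffs" ([k1, k2, p1, p2, k3] as OpenCV has them; the pictures are not rectified), "R" (3x3) and "t" (3): a world point X has camera coordinates R X + t. Camera axes: x right, y down, z forward; pixel columns grow to the right and rows downward; lengths in m; the calibration is good to about 2 mm. A picture is of the moment at which its call begins. camera_info takes no time and is no camera call.
A pose or a line that the arm cannot do raises arm.MotionError and nothing moves.
- ticket.finish_job(): hands the job in; it is judged then, once.
Readings, each from a call of its own:
- arm.read_time(): time.
- arm.read_joint_positions(): joint angles.
- arm.read_dq(): joint speeds.
- arm.read_effort(): joint torques, N m.
- arm.read_tool_pos(): TCP position.
- arm.read_eef_rot(): TCP orientation.
- arm.read_ft_force(): force on the tool from outside, world axes, zero at the start.
- arm.read_wrist_torque(): the same for the moment, N m.
- arm.read_opening(): opening from 0.0 (shut) to 1.0 (fully open).
- arm.read_finger_force(): force on a finger pad.
Only numpy, scipy, OpenCV 4.12 (cv2) and the standard library are available. Lean on these libraries where they do the work, as an engineer would, in place of code of your own. Each camera call takes 0.05 s, during which the arm holds its last target. There are 200 camera calls.

## Working session

There is one attempt and no reset: what is moved stays moved. The work goes in short steps, each a Python script; the robot and the scene stay as the last script left them, time stands still between calls to the robot, and variables do not carry over. Pictures are saved under pics/ and viewed, at most 10 in all, crops included, and the job is handed in when it is done.

```bash
mkdir -p pics; ls; python3 - <<'E'
from station import arm, snapshot, camera_info
import cv2
for n in("scene","top"):
    cv2.imwrite(f"pics/{n}0.png",snapshot(n)); c=camera_info(n)
    print(n,c)
print(arm.read_time())
E
```

```text
pics
scene {'fx': 433.5959856363035, 'fy': 433.5959856363035, 'cx': 321.00046383214453, 'cy': 203.66724374844335, 'dist_coeffs': array([-0.05846665,  0.        ,  0.        ,  0.        ,  0.        ]), 'R': array([[ 0.7729493 ,  0.6344081 ,  0.00870315],
       [ 0.41686693, -0.49746531, -0.76075635],
       [-0.47830048,  0.59165415, -0.64897922]]), 't': array([-0.39097831, -0.12922611,  1.59462183])}
top {'fx': 385.36212289288096, 'fy': 385.36212289288096, 'cx': 318.85993853674177, 'cy': 202.1210997899509, 'dist_coeffs': array([0.01972136, 0.        , 0.        , 0.        , 0.        ]), 'R': array([[ 0.00957385, -0.99956901,  0.02775145],
       [-0.98405944, -0.01434665, -0.17726022],
       [ 0.17758196, -0.02561201, -0.98377267]]), 't': array([0.01212236, 0.50234447, 1.10066665])}
0.1
```

View pics/scene0.png

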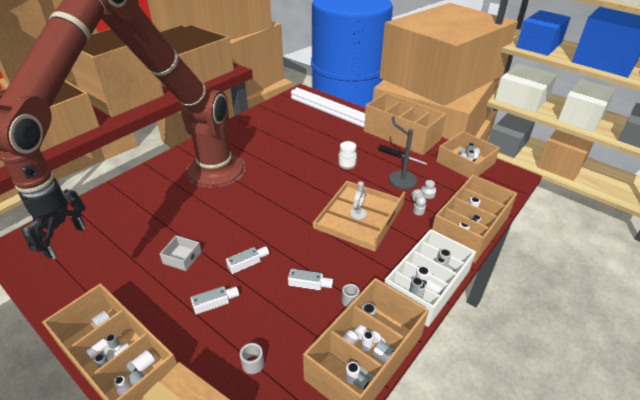

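View pics/top0.png

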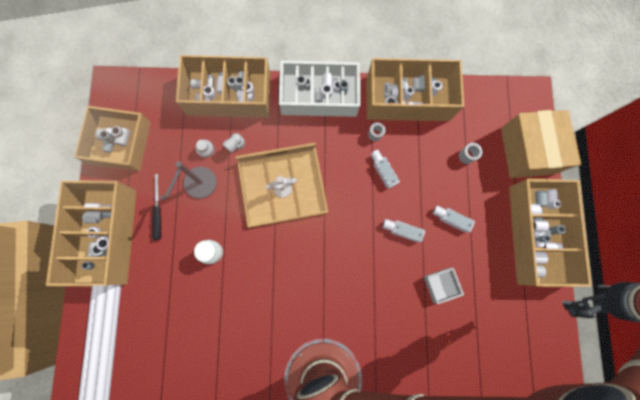

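The scene view shows the tray at about (362,213) with the bracket at (358,200), the hook stand at (403,180), and three fittings at (247,258), (214,298) and (310,280). In the top view the tray is at (282,186), the stand foot at (200,182), and the fittings at (384,170), (405,231) and (455,219). I'll zoom in on these.

```bash
python3 - <<'E'
import cv2,numpy as np
t=cv2.imread("pics/top0.png");s=cv2.imread("pics/scene0.png")
a=cv2.resize(t[135:235,140:340],None,fx=4,fy=4,interpolation=cv2.INTER_CUBIC)   # 800x400
cv2.imwrite("pics/c1.png",a)
b=cv2.resize(s[110:250,300:450],(600,560),interpolation=cv2.INTER_CUBIC)
cv2.imwrite("pics/c2.png",b)
c=cv2.resize(t[140:250,360:490],(650,550),interpolation=cv2.INTER_CUBIC)
cv2.imwrite("pics/c3.png",c)
E
```

```text
(no output)
```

View pics/c1.png

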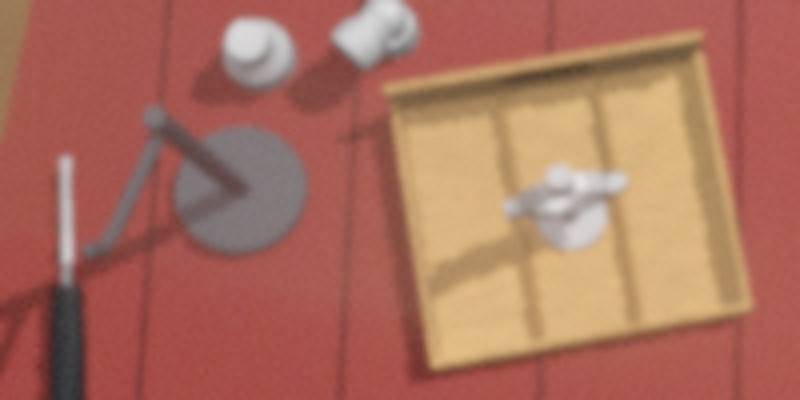

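View pics/c2.png

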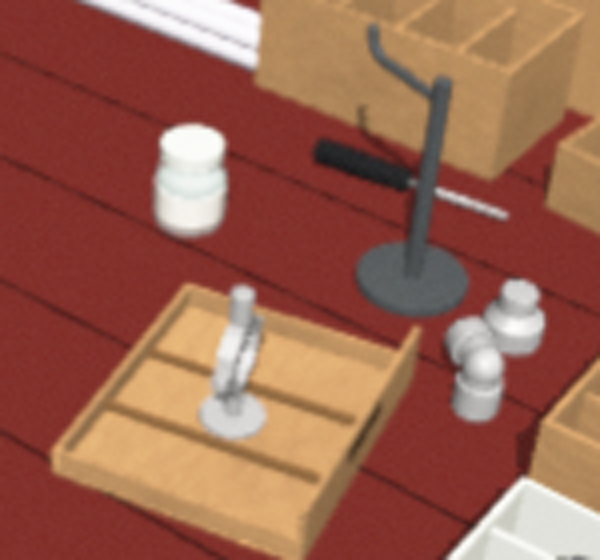

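View pics/c3.png

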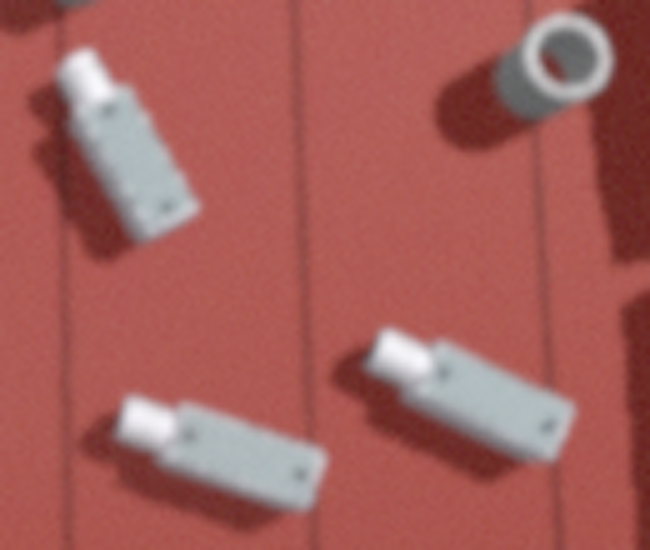

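The crops show:
- **Tray:** the tall end points away from the robot, with its top edge running (388,90)–(702,38) in c1.
- **Hook:** the post top is at c1 (155,115) and the tip at (95,250).
- **Bracket:** the ears run (512,208)–(618,183), so the ring axis is roughly along the lane. The boss top is at (558,180).
- **Fittings:** all three have covers up and hubs pointing up-left.

Next I'll cast rays.

```bash
cat > geo.py <<'E'
import cv2,numpy as np
from station import camera_info
def ray(cam,p):
    c=camera_info(cam);K=np.array([[c['fx'],0,c['cx']],[0,c['fy'],c['cy']],[0,0,1]])
    n=cv2.undistortPoints(np.array(p,float).reshape(-1,1,2),K,c['dist_coeffs']).reshape(-1,2)
    R=np.array(c['R']);o=-R.T@c['t']
    return o,np.c_[n,np.ones(len(n))]@R
def plane(cam,p,z):
    o,d=ray(cam,p);return o+d*((z-o[2])/d[:,2])[:,None]
def tri(pt,ps):
    o1,d1=ray('top',pt);o2,d2=ray('scene',ps);A=np.zeros((3,3));b=np.zeros(3)
    for o,d in((o1,d1[0]),(o2,d2[0])):
        d=d/np.linalg.norm(d);M=np.eye(3)-np.outer(d,d);A+=M;b+=M@o
    return np.linalg.solve(A,b)
E
python3 - <<'E'
from geo import *
np.set_printoptions(precision=4,suppress=True)
C1=lambda *p:(np.array(p,float)/4-.375+[140,135]).reshape(-1,2)
C2=lambda *p:(np.array(p,float)/4-.375+[300,110]).reshape(-1,2)
f=plane('top',C1((384,88),(703,36)),.056);n=plane('top',C1((432,369),(751,309)),.024)
print('tray far',f[:,:2].tolist(),'near',n[:,:2].tolist())
print('widths',np.linalg.norm(f[0]-f[1]),np.linalg.norm(n[0]-n[1]),'len',np.linalg.norm((f-n)[:,:2],axis=1))
cen=(f+n).mean(0)/2
print('tray centre',(f.mean(0)+n.mean(0))/2)
for nm,a in(('ends',f[0]-f[1]),('endn',n[0]-n[1])):print(nm,np.degrees(np.arctan2(-a[0],a[1])))
for d in(f-n):print('side',np.degrees(np.arctan2(d[1],d[0])))
s=plane('scene',C2((417,330),(298,545)),.056);print('scene far (L,R?)',s[:,:2].tolist())
s=plane('scene',C2((188,285),(55,455)),.024);print('scene near',s[:,:2].tolist())
dv=plane('top',C1((497,105),(535,340),(598,95),(632,320)),.018);print('div',dv[:,:2].tolist())
print('post top',tri(C1((155,113)),C2((441,83))),'tip',tri(C1((93,250)),C2((374,32))))
print('footdisc',plane('top',C1((240,190)),.012),plane('scene',C2((412,278)),.012))
print('post@.21',plane('top',C1((155,113)),.21),plane('scene',C2((441,83)),.21))
print('tip@.217',plane('top',C1((93,250)),.215),plane('scene',C2((374,32)),.215))
print('boss',tri(C1((558,178)),C2((243,293))),plane('top',C1((558,178)),.132),plane('scene',C2((243,293)),.132))
print('bfoot',plane('top',C1((572,222)),.01),plane('scene',C2((233,415)),.01))
e=plane('top',C1((512,208),(618,183)),.072);print('ears',e,np.linalg.norm(e[0]-e[1]),np.degrees(np.arctan2(-(e[0]-e[1])[0],(e[0]-e[1])[1])))
t=cv2.imread("pics/top0.png");hsv=cv2.cvtColor(t,cv2.COLOR_BGR2HSV)
m=((hsv[...,1]<75)&(hsv[...,2]>130)).astype(np.uint8)
for nm,(x,y) in dict(a=(384,170),b=(405,231),c=(455,219)).items():
    k,l,st,ce=cv2.connectedComponentsWithStats(m)
    i=l[y,x];pts=np.argwhere(l==i)[:,::-1].astype(float)
    P=plane('top',pts,.034)[:,:2]
    r=cv2.minAreaRect(P.astype(np.float32)*1000)
    # axis via PCA, then hub end = narrower/brighter end
    mu=P.mean(0);w,v=np.linalg.eigh(np.cov((P-mu).T));a=v[:,1]
    g=t[pts[:,1].astype(int),pts[:,0].astype(int)].mean(1);s=(P-mu)@a
    if np.corrcoef(s,g)[0,1]<0:a=-a;s=-s
    q=(P-mu)@np.array([-a[1],a[0]])
    box=s<s.max()-.035
    print(nm,st[i],'rect',r,'ax',np.degrees(np.arctan2(a[1],a[0])),'ext',s.min(),s.max(),np.ptp(q[box]),'origin',mu+a*(s.min()+s.max())/2+np.array([-a[1],a[0]])*(q[box].max()+q[box].min())/2)
E
```

```text
tray far [[0.6344527300800296, 0.26825669875240465], [0.6796446998590719, 0.030731480191080542]] near [[0.42799371772016054, 0.22888654703312747], [0.4763963034381018, -0.00832662510957511]]
widths 0.24178615259173689 0.24210101061785366 len [0.2102 0.207 ]
tray centre [0.5546 0.1299 0.04  ]
ends 10.772442432177552
endn 11.532703985205092
side 10.796248132983681
side 10.877881227722334
scene far (L,R?) [[0.6375321776247086, 0.264437631182893], [0.6990954104662868, 0.0005244272365380054]]
scene near [[0.43454781882529103, 0.22679980851147652], [0.4851815731689032, -0.01231893988287247]]
div [[0.6339170033562251, 0.1885596343985776], [0.45150819224449157, 0.153790000067942], [0.6433506351488482, 0.11095324229169637], [0.46767984462973533, 0.08126620794779738]]
post top [0.5683 0.3815 0.208 ] tip [0.4805 0.415  0.208 ]
footdisc [[0.5648 0.3822 0.012 ]] [[0.5718 0.3762 0.012 ]]
post@.21 [[0.5688 0.3817 0.21  ]] [[0.5693 0.3769 0.21  ]]
tip@.217 [[0.4784 0.4116 0.215 ]] [[0.4869 0.4049 0.215 ]]
boss [0.5508 0.1318 0.1291] [[0.5494 0.1309 0.132 ]] [[0.5534 0.1295 0.132 ]]
bfoot [[0.5443 0.
[... 153 characters left out ...]
2] rect ((614.5836181640625, -181.00454711914062), (126.28009033203125, 44.133636474609375), 28.74740982055664) ax 29.421864095947367 ext -0.05874551022748467 0.0676304678833577 0.0444036810276659 origin [ 0.6145 -0.181 ]
b [383 219  43  23 553] rect ((425.7176818847656, -234.79412841796875), (126.36077880859375, 42.64899444580078), 71.0181655883789) ax 72.00251320560223 ext -0.059913599167925775 0.06671608495653501 0.04303069440749807 origin [ 0.4256 -0.2349]
c [434 205  41  28 538] rect ((462.9434814453125, -387.0794677734375), (126.2659912109375, 43.00627136230469), 63.4365234375) ax 64.52379882716468 ext -0.05953162741360261 0.0667879339924253 0.04316155304482102 origin [ 0.4622 -0.3867]
```

```bash
cat > rob.py <<'E'
import numpy as np,cv2
from scipy.spatial.transform import Rotation as Ro
from station import arm,snapshot,ticket
def ori(deg,flip=0):  # tool down, closing line at deg from world x
    a=np.radians(deg+180*flip);y=np.array([np.cos(a),np.sin(a),0]);z=np.array([0,0,-1.])
    return Ro.from_matrix(np.c_[np.cross(y,z),y,z]).as_quat()
POST=np.array([.5685,.3795]);HY=-19.2;SX=np.array([np.cos(np.radians(HY)),np.sin(np.radians(HY))])
TR=np.array([.556,.129]);TY=10.9
E
python3 - <<'E'
from rob import *
np.set_printoptions(precision=2,suppress=True)
B=[.550,.130]
P=dict(bup=(*B,.26,103),bdn=(*B,.181,103),happ=(*(POST-.13*SX),.315,HY+90),hin=(*(POST-.045*SX),.315,HY+90),
 a=(.6145,-.181,.1,119.4),b=(.4256,-.2349,.1,161.5),c=(.4622,-.3867,.1,154),la=(.57,.053,.2,100.9),lb=(.54,.205,.2,100.9))
for k,p in P.items():
    for f in(0,1):
        q=arm.ik(p[:3],ori(p[3],f));print(k,f,None if q is None else np.array(q))
E
```

```text
bup 0 [ 0.24  0.66 -0.84  1.72  0.56  1.03  1.  ]
bup 1 [-0.11  0.54 -0.24  1.73  0.16  0.89 -1.77]
bdn 0 [ 0.19  0.75 -0.76  1.8   0.66  0.87  0.91]
bdn 1 [-0.2   0.63 -0.11  1.81  0.1   0.7  -1.71]
happ 0 [-0.34  0.66 -0.81  1.5   0.5   1.19  0.01]
happ 1 [-0.75  0.55 -0.07  1.52  0.04  1.08 -2.74]
hin 0 [-0.11  0.93 -1.3   1.36  0.88  1.49 -0.11]
hin 1 [-0.43  0.65 -0.46  1.37  0.3   1.18 -2.82]
a 0 [ 0.82  1.14 -1.15  1.61  1.12  1.17  1.47]
a 1 [ 0.28  0.84 -0.05  1.63  0.05  0.67 -0.85]
b 0 [ 0.19  0.73  0.42  2.09 -0.66  0.45 -2.35]
b 1 [ 0.56  0.69 -0.15  2.08  0.26  0.39 -0.12]
c 0 [ 0.35  0.86  0.53  1.76 -0.64  0.7  -2.37]
c 1 [ 0.74  0.8  -0.13  1.75  0.17  0.61  0.06]
la 0 [ 0.34  0.74 -0.78  1.76  0.64  0.92  1.04]
la 1 [-0.09  0.62 -0.06  1.77  0.05  0.75 -1.56]
lb 0 [ 0.06  0.74 -0.77  1.74  0.63  0.92  0.79]
lb 1 [-0.3   0.63 -0.16  1.76  0.13  0.77 -1.91]
```

```bash
python3 - <<'E'
from rob import *
np.set_printoptions(precision=3,suppress=True)
B=[.550,.130];o=ori(103,0)
arm.move_j([-.23,.54,0,1.73,0,.88,1.35])
print(arm.read_tool_pos(),arm.read_time())
arm.movep([*B,.26],o);print(np.array(arm.read_joint_positions()))
arm.line_to([*B,.181],.1)
print('ft',arm.read_ft_force(),arm.read_time())
arm.move_gripper(0,60)
print('open',arm.read_opening(),arm.read_finger_force(),arm.read_ft_force())
arm.line_to([*B,.335],.2)
print('open',arm.read_opening(),arm.read_ft_force(),np.array(arm.read_joint_positions()),arm.read_time())
t=snapshot('top');s=snapshot('scene')
cv2.imwrite('pics/top1.png',t);cv2.imwrite('pics/scene1.png',s)
cv2.imwrite('pics/v1.png',np.hstack([cv2.resize(s[90:240,300:400],(400,600),interpolation=2),cv2.resize(t[100:250,235:335],(400,600),interpolation=2)]))
E
```

```text
[0.556 0.106 0.255] 2.825
[-0.23   0.53  -0.063  1.731  0.04   0.882  1.486]
ft [ 0.068  0.288 -0.231] 4.025
open 0.18474229861015137 58.47139298915863 [ 0.41  -0.624  1.197]
open 0.18592049618622988 [-0.619 -0.246 -2.829] [-0.229  0.454 -0.064  1.632  0.032  1.06   1.496] 5.5833
```

View pics/v1.png

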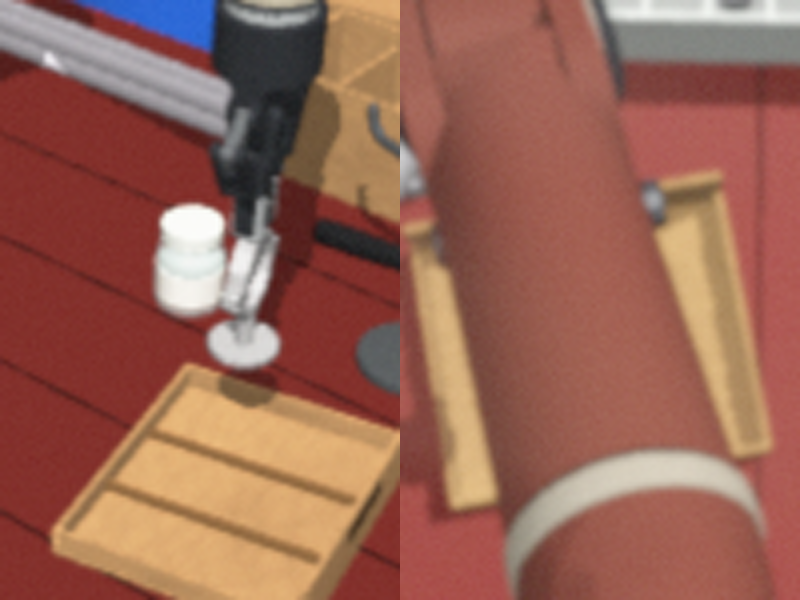

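Left half (scene): the bracket is held upright by the boss, with its foot at (243,345) clear of the tray. Right half (top): the arm hides it. I'll bring it to the hook and insert.

```bash
python3 - <<'E'
from rob import *
np.set_printoptions(precision=3,suppress=True)
SY=np.array([-SX[1],SX[0]]);o=ori(HY+90,0)
W=lambda x,y,z:[*(POST+x*SX+y*SY),z]
arm.movep(W(-.17,-.13,.335),o)
arm.line_to(W(-.145,0,.312),.2)
print(np.array(arm.read_joint_positions()),arm.read_ft_force(),arm.read_time())
for x in(-.11,-.08,-.048):
    f0=np.array(arm.read_ft_force());arm.line_to(W(x,0,.312),.1);f=np.array(arm.read_ft_force());print(x,f)
    if np.linalg.norm(f-f0)>6:break
print(arm.read_time(),np.array(arm.read_joint_positions()))
t=snapshot('top');s=snapshot('scene')
cv2.imwrite('pics/v2.png',np.hstack([cv2.resize(s[80:205,350:450],(480,600),interpolation=2),cv2.resize(t[110:260,140:220],(320,600),interpolation=2)]))
E
```

```text
[-0.817  0.539  0.004  1.545 -0.002  1.059  0.421] [ 0.116 -0.161 -2.174] 7.525
-0.11 [-0.054  0.282 -0.935]
-0.08 [-1.043  0.376 -2.04 ]
-0.048 [-0.239 -0.005 -1.538]
8.9417 [-0.685  0.618  0.009  1.394 -0.006  1.13   0.56 ]
```

View pics/v2.png

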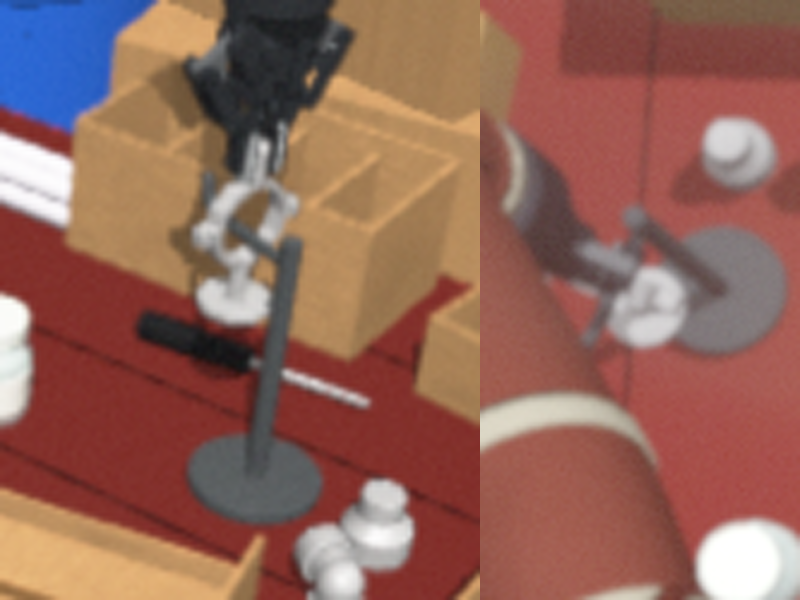

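The left half shows the bar passing through the ring at (245,240), with no contact forces. Now I lower until the weight transfers.

```bash
python3 - <<'E'
from rob import *
np.set_printoptions(precision=3,suppress=True)
p=np.array(arm.read_tool_pos());f0=np.array(arm.read_ft_force())
for z in [.290,.281,.279,.277,.275,.273,.271]:
    arm.line_to([*p[:2],z],.06);f=np.array(arm.read_ft_force())-f0;print(z,f)
    if np.linalg.norm(f)>3.5:break
arm.move_gripper(.4);print(arm.read_ft_force(),arm.read_time())
arm.pause(.2)
z=arm.read_tool_pos()[2]
arm.line_to([*p[:2],z+.09],.2)
s=snapshot('scene');t=snapshot('top')
print(arm.read_time())
cv2.imwrite('pics/v3.png',np.hstack([cv2.resize(s[80:205,350:450],(480,600),interpolation=2),cv2.resize(t[110:260,140:220],(320,600),interpolation=2)]))
E
```

```text
0.29 [-0.412 -0.3   -0.386]
0.281 [ 0.273  0.246 -0.688]
0.279 [ 0.049  0.3   -0.562]
0.277 [ 0.939 -0.421 -0.269]
0.275 [-0.804 -1.17   6.903]
[0.008 0.798 0.645] 10.925
11.825
```

View pics/v3.png

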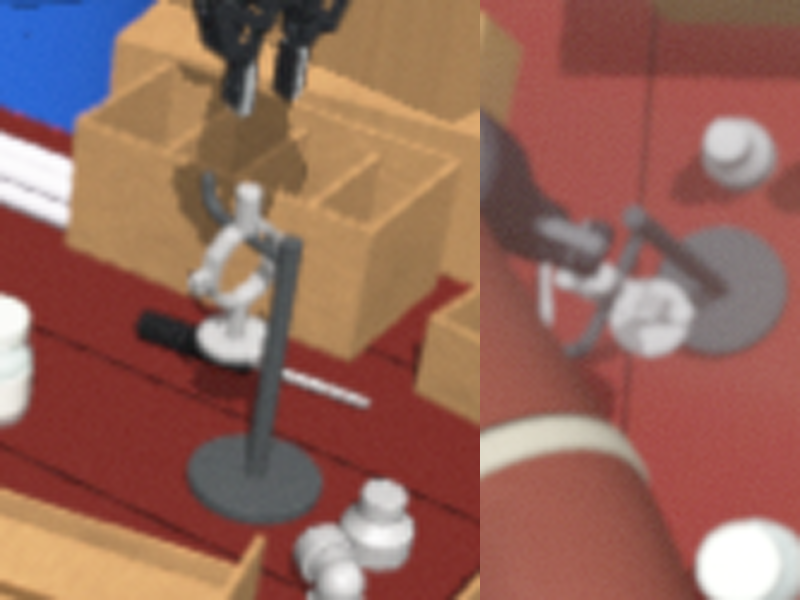

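The bracket hangs free on the bar with its ring at (240,260), and the gripper is clear. On to fitting a, into the +y lane.

```bash
cat >> rob.py <<'E'
TX=np.array([np.cos(np.radians(TY)),np.sin(np.radians(TY))]);TYV=np.array([-TX[1],TX[0]])
def transfer(O,yaw,lane,tr=TR):
    a=np.array([np.cos(np.radians(yaw)),np.sin(np.radians(yaw))]);g=np.array(O)-.011*a
    d=tr+lane*TYV-.008*TX
    arm.movep([*g,.18],ori(yaw+90,1));arm.move_gripper(.9)
    arm.line_to([*g,.080],.15);print('pre',arm.read_ft_force())
    arm.move_gripper(0,80);op=arm.read_opening();print('grip',op,arm.read_finger_force())
    arm.line_to([*g,.2],.25);print('lift',arm.read_opening(),arm.read_ft_force())
    if arm.read_opening()<.25: raise SystemExit('lost it')
    o=ori(TY+90,1)
    arm.movep([*d,.2],o);arm.line_to([*d,.11],.25);f0=np.array(arm.read_ft_force())
    for z in(.095,.089,.086,.084,.082):
        arm.line_to([*d,z],.08);f=np.array(arm.read_ft_force())-f0
        if np.linalg.norm(f)>4:break
    print('down',z,f);arm.move_gripper(op+.08);arm.line_to([*d,.2],.25)
    print('t',arm.read_time(),np.array(arm.read_joint_positions()).round(2))
E
python3 - <<'E'
from rob import *
p=arm.read_tool_pos();arm.line_to([p[0]+.02,p[1]-.15,.37],.3)
transfer([.6145,-.181],29.2,.077)
# move towards b, look
arm.movep([.42,-.245,.18],ori(161.5,1))
cv2.imwrite('pics/top2.png',snapshot('top'));s=snapshot('scene');cv2.imwrite('pics/scene2.png',s)
t=cv2.imread('pics/top2.png')
cv2.imwrite('pics/v4.png',np.hstack([cv2.resize(s[110:250,300:440],(400,400),interpolation=2),cv2.resize(t[135:235,230:330],(400,400),interpolation=2)]))
E
```

```text
pre [ 0.6646551  -0.10825174  0.68008519]
grip 0.40804226592944687 82.15397715568542
lift 0.40377182408493856 [ 0.30904804  0.29274637 -3.09681792]
down 0.084 [-3.52567614  0.28581352  8.65059933]
t 20.5333 [-0.83  0.71  0.71  1.79 -0.6   0.86 -1.22]
```

View pics/v4.png

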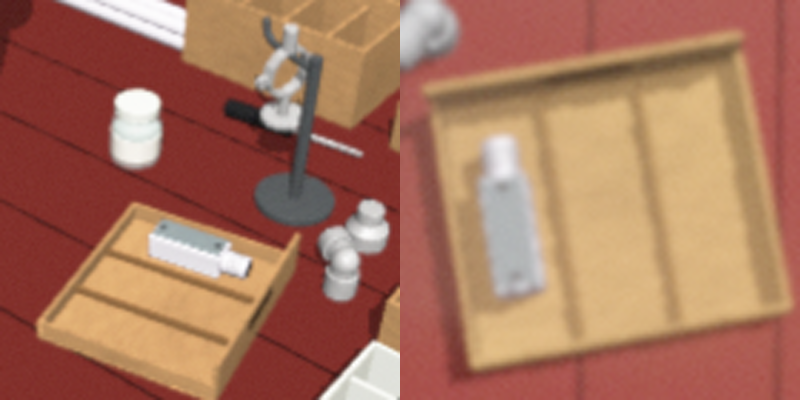

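Fitting a lies flat in the +y lane, hub towards the tall end, at (510,215) in the right half. The bracket is still hanging. Next are b and c.

```bash
python3 - <<'E'
from rob import *
transfer([.4256,-.2349],71.5,0)
transfer([.4622,-.3867],64,-.077)
arm.movep([.45,-.3,.25],ori(154,1))
s=snapshot('scene');t=snapshot('top');cv2.imwrite('pics/top3.png',t);print(arm.read_time())
cv2.imwrite('pics/v5.png',np.hstack([cv2.resize(s[110:250,300:440],(400,400),interpolation=2),cv2.resize(t[135:235,230:330],(400,400),interpolation=2)]))
E
```

```text
pre [-0.3056252  -0.26245122 -0.13826932]
grip 0.40661452682610133 80.83350777626038
lift 0.4027781974278355 [-0.25115069 -0.08250795 -2.72917541]
down 0.084 [-2.47596354  0.43379701  7.81673002]
t 28.8417 [-0.7   0.71  0.72  1.82 -0.6   0.85 -1.07]
pre [ 0.33999854 -0.1445031   1.01162727]
grip 0.4023590063971602 81.61986351013184
lift 0.40647393931581954 [ 0.05851906  1.00177985 -2.75901716]
down 0.084 [-3.45587737  1.13518788  9.35027421]
t 37.25 [-0.56  0.7   0.7   1.81 -0.59  0.85 -0.95]
38.7417
```

View pics/v5.png

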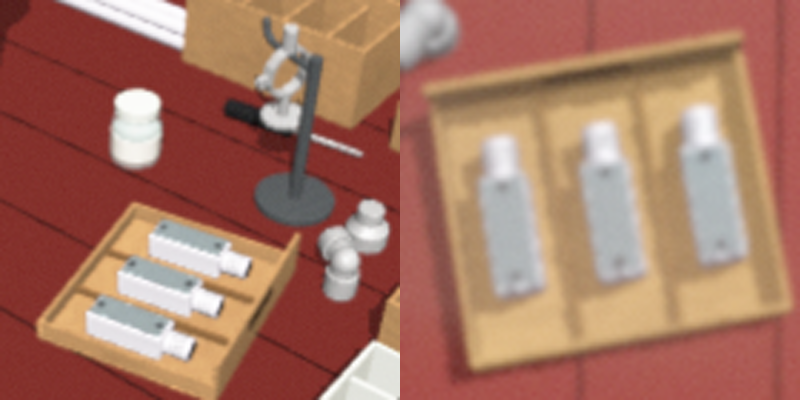

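All three fittings lie flat in their lanes at (510,215), (613,203) and (715,188), covers up and hubs towards the tall end. The bracket is hanging on the hook.

```bash
python3 -c "
from station import ticket
print(ticket.finish_job())"
```

```text
the job is handed in; nothing more can be done
None
```

The bracket hangs on the hook, the three fittings lie flat in their lanes with covers up and hubs towards the tall end, and the job was handed in at about 39 s of the 72 s allowed.

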